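# Set down the raised jack leg of a board-inspection deck

### The job

The small inspection deck stands on two crank-down jack legs; the one with the orange crank grip still has its foot in the air. Turn that crank clockwise until the foot stands on the bench and the crank has become clearly heavier to turn, without forcing it on from there, then let go of it. Leave the black-gripped crank alone: its leg is already set.

Things in the scene. Friction and masses are not known exactly. Their poses are not given: they have to be found in the camera images.
- jack_grip (a point): Centre of the orange upright crank grip: a sleeve 22 mm in diameter, 56 mm tall, standing on the end of a flat steel crank arm (its top 31 mm below this point). The sleeve spins freely on its pin, so a gripper holding it from above can carry it round a level circle of 55 mm radius about jack_hub without turning itself. x points outward from the hub, z up.
- jack_hub (a point): Point in the air on the vertical axis of the orange-gripped crank, at grip height, 29 mm above the crank's hub. Below is the jack's round grey gearbox, 60 mm wide, on the far edge of a blue deck (170 x 420 mm, top 130 mm above the bench) that carries circuit boards, all lower than the crank. Another jack like it, with a black grip, stands 300 mm along the same edge.
- jack_foot: Round foot of the orange-gripped jack, 60 mm wide, springy rubber sole; origin at the centre of its underside: its z is the gap to the bench (z = 0), 8 to 28 mm at the start. It sinks 6 mm per radian of crank until it meets the bench. To be set it must press on the bench with over 10 N; over 180 N (1.4 rad past touching) is forced.
- jack_crank (a joint): Angle of the orange-gripped crank, rad, growing clockwise from above (lowers the foot). It turns at some 4 N at the grip and stays where left; after the foot touches, the load rises by about 14 N per further radian. 8 to 12 N while turning (at a standstill friction may hide 4 N or more of it), 0.3 to 0.6 rad past touching, is well set. Let go, it springs back a little.
- other_crank (a joint): Angle, rad, clockwise from above, of the crank with the black grip on the other, like jack, whose foot is already on the bench (0 at the start). To be left alone: not turned by more than 0.3 rad.

How it is judged (in metres and radians):
At the end, for the whole second after the job is handed in: The orange-gripped jack's foot stands on the bench (underside within 4 mm of it), bears on it with more than 10 N, and is at rest (contact force between jack_foot and anything else above 10 N and height (world z) of jack_foot below 0.004 m and linear speed of jack_foot below 0.005 m/s); the robot touches nothing.
It fails at once if the orange-gripped jack is forced: its foot bears with more than 180 N (contact force between jack_foot and anything else above 180 N).
It fails at once if the black-gripped crank is turned by more than 0.3 rad (value of joint other_crank above 0.3 rad or value of joint other_crank below -0.3 rad).
It also fails if it takes over 45 s, if anything falls off the work surface, if the arm or the gripper's body presses on something with over 40 N, if the wrist force passes 120 N, or if a joint passes its speed limit or range.

### The arm

A 6-joint arm with a two-finger parallel gripper is mounted at the origin on the work surface. World frame = base frame: x ahead of the robot, y to its left, z up, the work surface at z = 0. Lengths are in m, angles in degrees, forces in N, time in s.
With the tool pointing down it reaches from about 0.425 to 1.125 m from the base axis. Payload 14.9 kg.
Tool frame: the origin (TCP) lies where the fingers leave the gripper's body, on its centre line; the fingertips stand 78 mm ahead of it and the grasp point (between the pads) lies 60 mm ahead of it; z points along the fingers, y is the line along which they close (so a half turn about z gives the same grasp; the last joint's range is limited). The gripper opens to 91 mm and grips with 3 to 60 N. Pads are 32 mm wide; open, the fingers measure 118 mm over their backs; the gripper's body (76 mm by 178 mm) begins 60 mm behind the grasp point.
Start: joints at [-66.022, 21.709, 99.362, -0, 58.929, -1.908], TCP at [0.306, -0.63, 0.292] pointing down, gripper open.
Joint ranges: [-158.91, 158.91], [-42.39, 125.64], [0.06, 152.35], [-60.88, 240.88], [17.5, 164.5], [-176.32, 176.32]. Speed limits (degrees/s): [108.29, 108.29, 136.94, 180, 180, 180].

### API

Orientations are given as [roll, pitch, yaw] about the fixed x, y, z axes, in that order (R = Rz(yaw) Ry(pitch) Rx(roll)).
In Python, from bench import get_state, read_camera, camera_model, order gives the robot as it stands.
- The arm moves only by the tool carry_out, never from a script. Its argument "series" is a list that holds one entry, the list of rows, each a list of 5 numbers: the opening, from 0 (shut) to 1 (fully open), then the shift along the tool's x, y, z in cm, then the turn about the tool's z in degrees. A call has exactly 10 rows; each row shifts and turns the commanded pose from where the row before left it, along the tool's axes as they then stand; what a row does not reach is not made up. A row lasts 1/8 s, in which the tool goes at most 62.5 mm and 10.7 degrees, less where a joint would pass 70% of its speed; a pose out of reach is approached as far as the arm can. A call with a gripper value outside its range is refused whole. The fingers move at their own pace and stop on an object; "newtons" is the grip in N (left out, the last holds). Time passes only in rows, so rows that do not move let the fingers close, or fill a call up. It gives the time, the measured TCP pose, the force, the opening and the grip force at its end, in the units of the state.
- get_state(): the state, without advancing time (a new reading comes with each control period).
- read_camera(name): name is "side" or "top"; returns (picture, depth): 480x640x3 uint8, red, green, blue; 480x640 float32, m along the optical axis (not along the pixel's ray), 0 where there is no reading.
- camera_model(name): a dict with "mtx" (3x3 intrinsics, pixels), "D" ([k1, k2, p1, p2, k3] as OpenCV has them; the pictures are not rectified), "rvec" (rotation vector, rad) and "tvec" (3), from world to camera coordinates, as OpenCV has them. Camera axes: x right, y down, z forward; pixel columns grow to the right and rows downward; lengths in m; the calibration is good to about 2 mm. A picture is of the moment at which its call begins. camera_model takes no time and is no camera call.
- order.close_job(): hands the job in; it is judged then, once.
The state is a dict: "time": time; "joint_pos": joint angles; "joint_vel": joint speeds; "joint_efforts": joint torques, N m; "eef_pos": TCP position; "tool_rot": TCP orientation; "force": force on the tool from outside, world axes, zero at the start; "moment": the same for the moment, N m; "grip_width": finger opening in m; "finger_force": force on a finger pad.
Only numpy, scipy, OpenCV 4.12 (cv2) and the standard library are available. Lean on these libraries where they do the work, as an engineer would, in place of code of your own. Each camera call takes 0.05 s, during which the arm holds its last target. There are 200 camera calls.

## Working session

There is one attempt and no reset: what is moved stays moved. The work goes in short steps, Python scripts to look and compute and a tool call to move; the robot and the scene stay as the last step left them, time stands still between calls to the robot, and variables do not carry over. Pictures are saved under pics/ and viewed, at most 10 in all, crops included, and the job is handed in when it is done.

Besides the shell and the picture viewer there is one more tool, called after "Call:" as a command line: name --argument value ..., lists and objects as JSON in quotes. carry_out: Moves the arm, as the interface text tells. Its arguments: {"type":"object","properties":{"series":{"type":"array","items":{"type":"array","items":{"type":"array","items":{"type":"number"}}}},"newtons":{"type":"number"}},"required":["series"]}

```bash
ls; mkdir -p pics; python3 - <<'E'
from bench import *
import cv2,numpy as np
s=get_state();print(s)
for n in("side","top"):
    p,d=read_camera(n);np.savez(f"pics/{n}.npz",p=p,d=d);cv2.imwrite(f"pics/{n}0.png",p[:,:,::-1]);print(n,camera_model(n))
E
```

```text
pics
{'time': 0.0, 'joint_pos': array([-6.60213383e+01,  2.17381701e+01,  9.93944390e+01, -2.97275280e-04,
        5.89274800e+01, -1.90856244e+00]), 'joint_vel': array([-0.08335408, -0.0317661 , -0.01157286,  0.02294233,  0.03060212,
       -0.01163881]), 'joint_efforts': array([-9.04117042e-04, -7.63736486e+01, -4.34373736e+01,  6.49227365e-02,
        4.24994587e-02, -8.54405152e-05]), 'eef_pos': array([ 0.30548749, -0.62949331,  0.29160253]), 'tool_rot': array([-1.79939936e+02, -1.74692216e-03,  2.58873768e+01]), 'force': array([0.45914967, 0.99321364, 0.41469177]), 'moment': array([-0.03043987, -0.00029475, -0.05591863]), 'finger_force': 0.0, 'grip_width': 0.09130612206269088}
side {'mtx': array([[512.70975137,   0.        , 322.67581156],
       [  0.        , 512.70975137, 232.59213999],
       [  0.        ,   0.        ,   1.        ]]), 'D': array([-0.10059564,  0.        ,  0.        ,  0.        ,  0.        ]), 'rvec': array([ 0.19454126, -2.74459373,  1.36340641]), 'tvec': array([0.5507356 , 0.15299813, 0.8495657 ])}
top {'mtx': array([[610.98107331,   0.        , 328.50000949],
       [  0.        , 610.98107331, 244.51313792],
       [  0.        ,   0.        ,   1.        ]]), 'D': array([-0.07681415,  0.        ,  0.        ,  0.        ,  0.        ]), 'rvec': array([ 2.13771909, -2.20505737,  0.07400376]), 'tvec': array([0.05701882, 0.57207773, 1.01548878])}
```

View pics/side0.png

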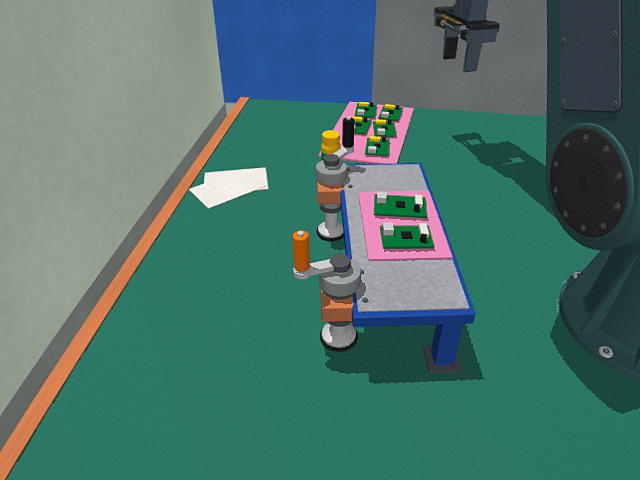

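View pics/top0.png

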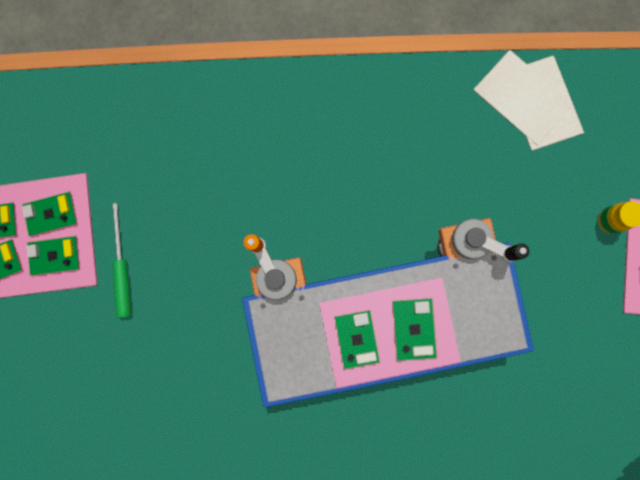

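Side view: the orange grip is at about (301,252), its hub at (341,263) and its foot at (339,335). Top view: the grip is at (253,243) and the hub at (275,280). The black grip is far away, at (516,251).

```bash
cat > h.py <<'E'
import cv2,numpy as np
from bench import *
def cam(n):
    m=camera_model(n);R=cv2.Rodrigues(m["rvec"])[0];return m["mtx"],m["D"],R,m["tvec"]
def ray(n,uv):
    K,D,R,t=cam(n);q=cv2.undistortPoints(np.array([[uv]],float),K,D)[0,0]
    return -R.T@t,R.T@np.array([*q,1])          # origin, dir with unit optical depth
def plane(n,uv,z):
    o,d=ray(n,uv);return o+d*(z-o[2])/d[2]
def tri(a,b):
    (o1,d1),(o2,d2)=ray("side",a),ray("top",b)
    s=np.linalg.lstsq(np.c_[d1,-d2],o2-o1,rcond=None)[0]
    p,q=o1+s[0]*d1,o2+s[1]*d2;return (p+q)/2,np.linalg.norm(p-q)
def pt(n,uv,dep):
    o,d=ray(n,uv);return o+d*dep
def orange(p,roi):
    h=cv2.cvtColor(p,cv2.COLOR_RGB2HSV);m=cv2.inRange(h,(5,215,120),(18,255,255))
    z=np.zeros_like(m);x0,y0,x1,y1=roi;z[y0:y1,x0:x1]=m[y0:y1,x0:x1];return z
E
python3 - <<'E'
from h import *
S=np.load("pics/side.npz");T=np.load("pics/top.npz")
for n,I,r in(("side",S,(280,220,325,285)),("top",T,(235,225,275,262))):
    m=orange(I["p"],r);v,u=np.nonzero(m);print(n,len(u),u.min(),u.max(),v.min(),v.max(),u.mean(),v.mean())
    P=np.array([pt(n,(a,b),I["d"][b,a]) for a,b in zip(u,v) if I["d"][b,a]>0])
    print(np.percentile(P,[2,50,98],axis=0).round(4), P.mean(0))
    if n=="side": sc=(u.mean(),v.mean())
    else: tc=(u.mean(),v.mean())
print("tri grip",tri(sc,tc))
# hub cap: dark circle in top/side
for n,I,c in(("side",S,(341,262)),("top",T,(275,280))):
    g=cv2.cvtColor(I["p"],cv2.COLOR_RGB2GRAY);x,y=c
    m=np.zeros_like(g);m[y-14:y+14,x-14:x+14]=(g[y-14:y+14,x-14:x+14]<85)
    v,u=np.nonzero(m);print(n,len(u),u.mean(),v.mean(),u.min(),u.max(),v.min(),v.max())
    print(pt(n,c,I["d"][c[1],c[0]]))
print("foot",[ (v,pt("side",(339,v),S["d"][v,339]).round(4)) for v in range(318,356,3)])
a=cv2.resize(S["p"][215:365,280:400],None,fx=4,fy=4,interpolation=cv2.INTER_NEAREST)
b=cv2.resize(T["p"][220:310,235:310],None,fx=4,fy=4,interpolation=cv2.INTER_NEAREST)
c=np.zeros((600,780,3),np.uint8);c[:600,:480]=a;c[:360,480:780]=b;cv2.imwrite("pics/crop.png",c[:,:,::-1])
E
```

```text
side 539 293 308 231 270 301.0074211502783 251.2690166975881
[[0.5534 0.139  0.1859]
 [0.5612 0.1504 0.2167]
 [0.5717 0.1533 0.2385]] [0.56177946 0.14933793 0.21563636]
top 117 244 261 235 249 252.23931623931625 242.84615384615384
[[0.5532 0.1308 0.2241]
 [0.5601 0.1393 0.2364]
 [0.572  0.15   0.2396]] [0.5614533  0.13987133 0.23553591]
tri grip (array([0.56337689, 0.1432864 , 0.21083421]), np.float64(0.0006177999090235942))
side 196 343.0357142857143 261.7040816326531 327 352 248 275
[0.51188257 0.12293686 0.1810179 ]
top 3 280.6666666666667 285.3333333333333 279 283 283 287
[0.51160704 0.11560673 0.1816854 ]
foot [(318, array([0.5095, 0.1575, 0.1066])), (321, array([0.5096, 0.1556, 0.0985])), (324, array([0.5112, 0.1402, 0.0754])), (327, array([0.5122, 0.1303, 0.058 ])), (330, array([0.5124, 0.1279, 0.0486])), (333, array([0.5119, 0.1311, 0.0455])), (336, array([0.5118, 0.1314, 0.039 ])), (339, array([0.5112, 0.136 , 0.0374])), (342, array([0.5108, 0.1391, 0.0341])), (345, array([0.5103, 0.1427, 0.0314])), (348, array([0.5098, 0.1472, 0.0298])), (351, array([0.5098, 0.1462, 0.0215])), (354, array([0.5108, 0.1352, 0.0011]))]
```

View pics/crop.png

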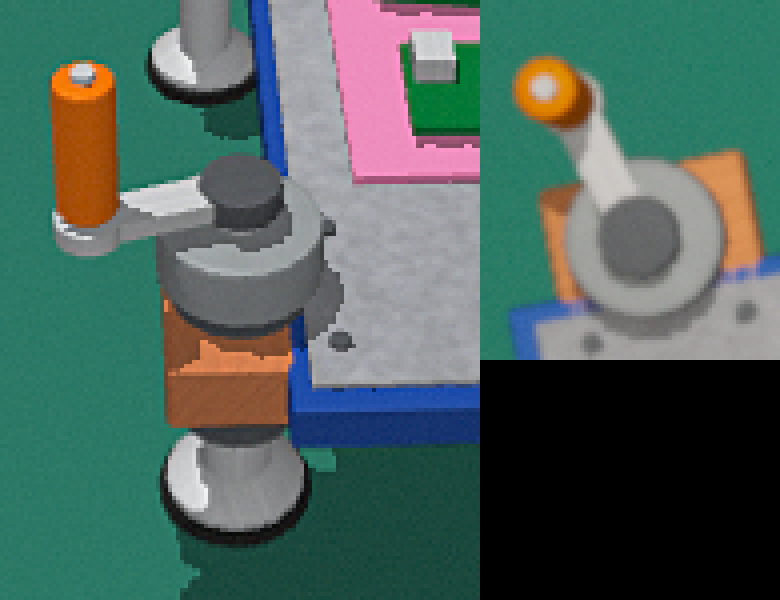

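The crop shows the hub cap's top centre at side (340,258) and top (275,279), and the grip's pin top at side (300.5,233.5) and top (251,242). I'll triangulate both.

```bash
python3 - <<'E'
from h import *
g,e=tri((300.6,233.6),(251,242));h,f=tri((340.2,258),(275,279.3))
print("pin top",g,e,"hubcap",h,f)
d=(g-h)[:2];print("r",np.linalg.norm(d),"az",np.degrees(np.arctan2(d[1],d[0])))
o,f2=tri((475,239),(475,239)) if 0 else (0,0)
hb=plane("top",(475,238),.18);gb=plane("top",(517,251),.235);print("black hub,grip",hb,gb,np.linalg.norm(hb-h))
# front bottom rim of foot sole
print("foot front rim @z", [(z,plane("side",(280+237/4,215+545/4),z).round(4)) for z in(0,.01,.02,.03)])
E
```

```text
pin top [0.56271923 0.14117333 0.23853852] 0.0006713957157915761 hubcap [0.51323679 0.1156111  0.18189439] 0.0012617507210022762
r 0.05569505778521201 az 27.320509060604117
black hub,grip [ 0.56327613 -0.17522285  0.18      ] [ 0.53899796 -0.21918684  0.235     ] 0.29511338481525184
foot front rim @z [(0, array([0.5112, 0.1288, 0.    ])), (0.01, array([0.5103, 0.1371, 0.01  ])), (0.02, array([0.5095, 0.1454, 0.02  ])), (0.03, array([0.5086, 0.1536, 0.03  ]))]
```

Call:
carry_out --series '[[[1, 0, 0, -3.5, 8.63], [1, 0, 0, -3.5, 8.63], [1, 0, 0, -3, 8.63], [1, 1.84, -5.5, 0, 0], [1, 1.84, -5.5, 0, 0], [1, 1.84, -5.5, 0, 0], [1, 1.84, -5.5, 0, 0], [1, 1.84, -5.5, 0, 0], [1, 1.84, -5.5, 0, 0], [1, 1.84, -5.5, 0, 0]]]'

```text
time: 1.35
eef_pos: [0.4346, -0.243, 0.3921]
tool_rot: [-180.0, 0.0, -0.0]
force: [0.3, -0.0, -0.1]
grip_width: 0.0913
finger_force: 0.0
```

Call:
carry_out --series '[[[1, 1.84, -5.5, 0, 0], [1, 1.84, -5.5, 0, 0], [1, 1.84, -5.5, 0, 0], [1, 1.84, -5.5, 0, 0], [1, 1.84, -5.5, 0, 0], [1, 1.84, -5.5, 0, 0], [1, 1.84, -5.5, 0, 0], [1, 0, 0, 0, 0], [1, 0, 0, 0, 0], [1, 0, 0, 0, 0]]]'

```text
time: 2.6
eef_pos: [0.563, 0.1392, 0.3922]
tool_rot: [180.0, 0.0, -0.1]
force: [-0.1, -0.2, -0.6]
grip_width: 0.0913
finger_force: 0.0
```

Call:
carry_out --series '[[[1, 0, -0.25, 0, 0], [1, 0, 0, 2, 0], [1, 0, 0, 2, 0], [1, 0, 0, 2, 0], [1, 0, 0, 2, 0], [1, 0, 0, 2, 0], [1, 0, 0, 1.9, 0], [1, 0, 0, 0, 0], [1, 0, 0, 0, 0], [1, 0, 0, 0, 0]]]' --newtons 35

```text
time: 3.85
eef_pos: [0.5637, 0.1428, 0.2741]
tool_rot: [-180.0, -0.1, -0.0]
force: [0.1, 0.2, 0.6]
grip_width: 0.0913
finger_force: 0.0
```

```bash
python3 - <<'E'
from h import *
s=get_state();print(s["eef_pos"],s["force"])
p,_=read_camera("side");q,_=read_camera("top")
c=np.zeros((480,800,3),np.uint8);c[:,:400]=cv2.resize(p[150:390,200:400],None,fx=2,fy=2);c[:,400:]=cv2.resize(q[150:390,150:350],None,fx=2,fy=2);cv2.imwrite("pics/c2.png",c[:,:,::-1])
E
```

```text
[0.56366308 0.14278844 0.27405702] [0.11469426 0.22061806 0.62974812]
```

View pics/c2.png

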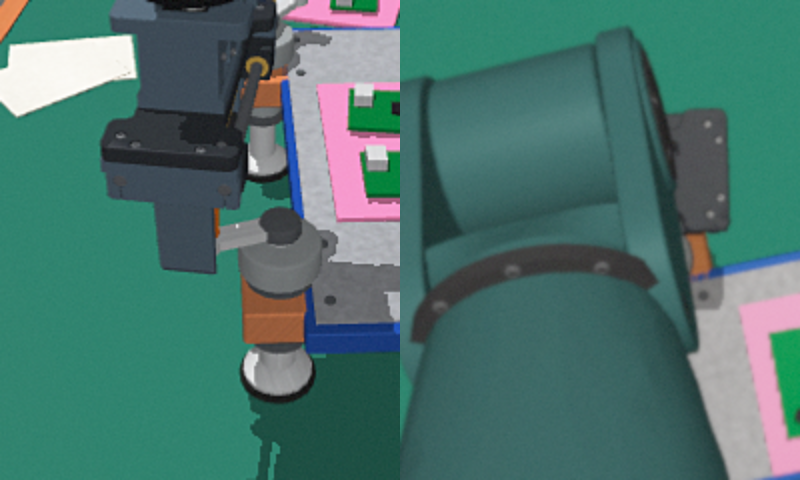

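The finger at about (187,235) in the crop hides the grip. The orange edge shows just behind it at (217,220), so the grip stands between the fingers. Closing now.

Call:
carry_out --series '[[[0, 0, 0, 0, 0], [0, 0, 0, 0, 0], [0, 0, 0, 0, 0], [0, 0, 0, 0, 0], [0, 0, 0, 0, 0], [0, 0, 0, 0, 0], [0, 0, 0, 0, 0], [0, 0, 0, 0, 0], [0, 0, 0, 0, 0], [0, 0, 0, 0, 0]]]' --newtons 35

```text
time: 5.2
eef_pos: [0.5632, 0.1426, 0.2733]
tool_rot: [180.0, 0.0, -0.0]
force: [-1.7, -1.8, 1.9]
grip_width: 0.0215
finger_force: 35.0
```

```bash
python3 - <<'E'
from h import *
s=get_state();print(s["eef_pos"],s["force"],s["grip_width"])
# plan: rows in world, tool x=+X, tool y=-Y
c=np.array([.5132,.1156]);a0=np.arctan2(.1417-.1156,.5629-.5132)
for step in(10,):
  a=a0-np.radians(step)*np.arange(0,27)
  P=c+.055*np.c_[np.cos(a),np.sin(a)];d=np.diff(P,axis=0)*100
  for i,r in enumerate(d):print(i,round(np.degrees(a[i+1])),f"{r[0]:.2f}, {-r[1]:.2f}",P[i+1].round(4))
E
```

```text
[0.56318319 0.1426442  0.27325978] [-1.65955195 -1.77185662  1.9165939 ] 0.021509459841821094
0 18 0.37, 0.88 [0.5656 0.1323]
1 8 0.21, 0.94 [0.5677 0.123 ]
2 -2 0.05, 0.96 [0.5682 0.1134]
3 -12 -0.12, 0.95 [0.5669 0.1039]
4 -22 -0.28, 0.92 [0.5641 0.0947]
5 -32 -0.44, 0.85 [0.5597 0.0862]
6 -42 -0.58, 0.76 [0.5539 0.0786]
7 -52 -0.70, 0.65 [0.5468 0.0721]
8 -62 -0.81, 0.52 [0.5388 0.0669]
9 -72 -0.88, 0.37 [0.5299 0.0632]
10 -82 -0.94, 0.21 [0.5206 0.0611]
11 -92 -0.96, 0.05 [0.511  0.0606]
12 -102 -0.95, -0.12 [0.5015 0.0619]
13 -112 -0.92, -0.28 [0.4923 0.0647]
14 -122 -0.85, -0.44 [0.4838 0.0691]
15 -132 -0.76, -0.58 [0.4762 0.0749]
16 -142 -0.65, -0.70 [0.4697 0.082 ]
17 -152 -0.52, -0.81 [0.4645 0.09  ]
18 -162 -0.37, -0.88 [0.4608 0.0989]
19 -172 -0.21, -0.94 [0.4587 0.1082]
20 -182 -0.05, -0.96 [0.4582 0.1178]
21 -192 0.12, -0.95 [0.4595 0.1273]
22 -202 0.28, -0.92 [0.4623 0.1365]
23 -212 0.44, -0.85 [0.4667 0.145 ]
24 -222 0.58, -0.76 [0.4725 0.1526]
25 -232 0.70, -0.65 [0.4796 0.1591]
```

Call:
carry_out --series '[[[0, 0.37, 0.88, 0, 0], [0, 0.21, 0.94, 0, 0], [0, 0.05, 0.96, 0, 0], [0, -0.12, 0.95, 0, 0], [0, -0.28, 0.92, 0, 0], [0, -0.44, 0.85, 0, 0], [0, -0.58, 0.76, 0, 0], [0, -0.7, 0.65, 0, 0], [0, 0, 0, 0, 0], [0, 0, 0, 0, 0]]]'

```text
time: 6.45
eef_pos: [0.5475, 0.0737, 0.2731]
tool_rot: [-179.9, 0.2, -0.0]
force: [-10.4, 6.5, 6.8]
grip_width: 0.0212
finger_force: 35.0
```

```bash
cat > st.py <<'E'
from h import *
s=get_state();e=s["eef_pos"];f=s["force"];c=np.array([.5132,.1156]);d=e[:2]-c
r=np.hypot(*d);u=d/r;t=np.array([u[1],-u[0]])
print(s["time"],e.round(4),"r",r.round(4),"az",np.degrees(np.arctan2(d[1],d[0])).round(1),"f",f.round(1),"frad",(f[:2]@u).round(1),"ftan",(f[:2]@t).round(1),s["finger_force"],s["grip_width"])
p,_=read_camera("side");K=p[290:365,300:390]
# foot sole: dark pixels in the foot's column band
g=cv2.cvtColor(p,cv2.COLOR_RGB2GRAY)
v=[y for y in range(325,372) if g[y,335:343].mean()<38]
if v:
    z=np.linspace(0,.04,401);y=[plane("side",(339,max(v)+.7),k)[1] for k in z];print("dark rows",min(v),max(v),"gap est mm",1e3*np.interp(.1456,y,z))
E
python3 st.py
```

```text
6.45 [0.5475 0.0737 0.2731] r 0.0541 az -50.7 f [-10.4   6.5   6.8] frad -11.6 ftan 3.9 35.00236630439758 0.02118605441772799
dark rows 352 354 gap est mm 12.015835207731971
```

```bash
cat > plan.py <<'E'
import sys,numpy as np
cx,cy,px,py,a0,a1,n=map(float,sys.argv[1:])
a=np.radians(np.linspace(a0,a1,int(n)+1))[1:]
P=np.r_[[[px,py]],np.array([cx,cy])+.055*np.c_[np.cos(a),np.sin(a)]]
d=np.diff(P,axis=0)*100
print([[0,round(x,2),round(-y,2),0,0] for x,y in d],P[-1])
E
python3 plan.py .5140 .1170 .5483 .0735 -51 -131 8
```

```text
[[0, np.float64(-0.76), np.float64(0.46), 0, 0], [0, np.float64(-0.88), np.float64(0.39), 0, 0], [0, np.float64(-0.93), np.float64(0.23), 0, 0], [0, np.float64(-0.96), np.float64(0.07), 0, 0], [0, np.float64(-0.95), np.float64(-0.1), 0, 0], [0, np.float64(-0.92), np.float64(-0.26), 0, 0], [0, np.float64(-0.86), np.float64(-0.42), 0, 0], [0, np.float64(-0.78), np.float64(-0.56), 0, 0]] [0.47791675 0.07549097]
```

Call:
carry_out --series '[[[0, -0.76, 0.46, 0, 0], [0, -0.88, 0.39, 0, 0], [0, -0.93, 0.23, 0, 0], [0, -0.96, 0.07, 0, 0], [0, -0.95, -0.1, 0, 0], [0, -0.92, -0.26, 0, 0], [0, -0.86, -0.42, 0, 0], [0, -0.78, -0.56, 0, 0], [0, 0, 0, 0, 0], [0, 0, 0, 0, 0]]]'

```text
time: 7.75
eef_pos: [0.4782, 0.0757, 0.2733]
tool_rot: [-179.9, -0.1, -0.0]
force: [1.0, 7.6, -2.1]
grip_width: 0.0213
finger_force: 35.0
```

```bash
python3 st.py
```

```text
7.75 [0.4782 0.0757 0.2733] r 0.053 az -131.2 f [ 1.   7.6 -2.1] frad -6.4 ftan 4.3 34.99979496002197 0.02131173991821718
dark rows 355 357 gap est mm 4.793992294688949
```

```bash
python3 plan.py .5140 .1175 .4779 .0755 -131 -161 10;python3 plan.py .5140 .1175 .4620 .0996 -161 -176 10
```

```text
[[0, np.float64(-0.21), np.float64(-0.24), 0, 0], [0, np.float64(-0.2), np.float64(-0.21), 0, 0], [0, np.float64(-0.19), np.float64(-0.22), 0, 0], [0, np.float64(-0.18), np.float64(-0.23), 0, 0], [0, np.float64(-0.17), np.float64(-0.23), 0, 0], [0, np.float64(-0.15), np.float64(-0.24), 0, 0], [0, np.float64(-0.14), np.float64(-0.25), 0, 0], [0, np.float64(-0.13), np.float64(-0.26), 0, 0], [0, np.float64(-0.11), np.float64(-0.26), 0, 0], [0, np.float64(-0.1), np.float64(-0.27), 0, 0]] [0.46199648 0.09959375]
[[0, np.float64(-0.05), np.float64(-0.14), 0, 0], [0, np.float64(-0.04), np.float64(-0.14), 0, 0], [0, np.float64(-0.04), np.float64(-0.14), 0, 0], [0, np.float64(-0.03), np.float64(-0.14), 0, 0], [0, np.float64(-0.03), np.float64(-0.14), 0, 0], [0, np.float64(-0.03), np.float64(-0.14), 0, 0], [0, np.float64(-0.02), np.float64(-0.14), 0, 0], [0, np.float64(-0.02), np.float64(-0.14), 0, 0], [0, np.float64(-0.02), np.float64(-0.14), 0, 0], [0, np.float64(-0.01), np.float64(-0.14), 0, 0]] [0.45913398 0.11366339]
```

Call:
carry_out --series '[[[0, -0.21, -0.24, 0, 0], [0, -0.2, -0.21, 0, 0], [0, -0.19, -0.22, 0, 0], [0, -0.18, -0.23, 0, 0], [0, -0.17, -0.23, 0, 0], [0, -0.15, -0.24, 0, 0], [0, -0.14, -0.25, 0, 0], [0, -0.13, -0.26, 0, 0], [0, -0.11, -0.26, 0, 0], [0, -0.1, -0.27, 0, 0]]]'

```text
time: 9.05
eef_pos: [0.462, 0.0998, 0.2733]
tool_rot: [180.0, 0.0, -0.0]
force: [0.7, -2.5, 0.5]
grip_width: 0.0209
finger_force: 35.0
```

```bash
sed -i 's/\[.5132,.1156\]/[.514,.1175]/' st.py; python3 st.py
```

```text
9.05 [0.462  0.0998 0.2733] r 0.0549 az -161.1 f [ 0.7 -2.5  0.5] frad 0.1 ftan -2.6 34.998332262039185 0.020916501991544545
dark rows 356 359 gap est mm 0.0
```

Call:
carry_out --series '[[[0, -0.05, -0.14, 0, 0], [0, -0.04, -0.14, 0, 0], [0, -0.04, -0.14, 0, 0], [0, -0.03, -0.14, 0, 0], [0, -0.03, -0.14, 0, 0], [0, -0.03, -0.14, 0, 0], [0, -0.02, -0.14, 0, 0], [0, -0.02, -0.14, 0, 0], [0, -0.02, -0.14, 0, 0], [0, -0.01, -0.14, 0, 0]]]'

```text
time: 10.35
eef_pos: [0.4592, 0.1135, 0.2732]
tool_rot: [180.0, 0.0, 0.0]
force: [-0.4, -6.9, 3.0]
grip_width: 0.0214
finger_force: 35.0
```

```bash
python3 st.py;python3 plan.py .5140 .1175 .45913 .11366 -176 -188 10
```

```text
10.35 [0.4592 0.1135 0.2732] r 0.055 az -175.9 f [-0.4 -6.9  3. ] frad 0.9 ftan -6.9 34.999428391456604 0.02136982495623847
dark rows 356 359 gap est mm 0.0
[[0, np.float64(-0.01), np.float64(-0.12), 0, 0], [0, np.float64(-0.0), np.float64(-0.12), 0, 0], [0, np.float64(-0.0), np.float64(-0.12), 0, 0], [0, np.float64(0.0), np.float64(-0.12), 0, 0], [0, np.float64(0.0), np.float64(-0.12), 0, 0], [0, np.float64(0.01), np.float64(-0.12), 0, 0], [0, np.float64(0.01), np.float64(-0.11), 0, 0], [0, np.float64(0.01), np.float64(-0.11), 0, 0], [0, np.float64(0.01), np.float64(-0.11), 0, 0], [0, np.float64(0.01), np.float64(-0.11), 0, 0]] [0.45953526 0.12515452]
```

Call:
carry_out --series '[[[0, -0.01, -0.12, 0, 0], [0, 0, -0.12, 0, 0], [0, 0, -0.12, 0, 0], [0, 0, -0.12, 0, 0], [0, 0, -0.12, 0, 0], [0, 0.01, -0.12, 0, 0], [0, 0.01, -0.11, 0, 0], [0, 0.01, -0.11, 0, 0], [0, 0.01, -0.11, 0, 0], [0, 0.01, -0.11, 0, 0]]]'

```text
time: 11.65
eef_pos: [0.4595, 0.1249, 0.2732]
tool_rot: [179.9, 0.0, 0.0]
force: [-1.2, -9.3, 4.9]
grip_width: 0.0215
finger_force: 35.0
```

```bash
python3 st.py; python3 - <<'E'
from h import *
p,_=read_camera("side");cv2.imwrite("pics/c3.png",cv2.resize(p[220:380,260:400],None,fx=3,fy=3)[:,:,::-1])
E
```

```text
11.65 [0.4595 0.1249 0.2732] r 0.055 az 172.2 f [-1.2 -9.3  4.9] frad -0.1 ftan -9.4 35.00096261501312 0.021532363907417737
dark rows 356 359 gap est mm 0.0
```

View pics/c3.png

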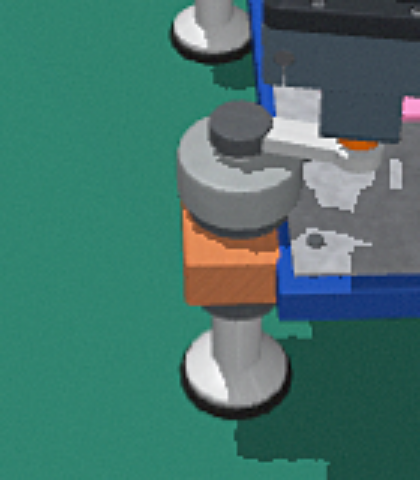

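The foot is on the bench: its sole bottom meets its shadow at about (238,412) in the crop. The load has risen from about 3 N to 9.4 N, inside the well-set range, so I'm releasing and lifting.

Call:
carry_out --series '[[[0.6, 0, 0, 0, 0], [0.6, 0, 0, 0, 0], [0.6, 0, 0, 0, 0], [0.6, 0, 0, 0, 0], [0.6, 0, 0, -1, 0], [0.6, 0, 0, -2, 0], [0.6, 0, 0, -3, 0], [0.6, 0, 0, -3, 0], [0.6, 0, 0, -3, 0], [0.6, 0, 0, 0, 0]]]'

```text
time: 13.0
eef_pos: [0.4604, 0.1254, 0.396]
tool_rot: [-179.9, -0.2, -0.0]
force: [0.0, -0.0, 0.1]
grip_width: 0.055
finger_force: 0.0
```

```bash
python3 st.py; python3 - <<'E'
from h import *
p,_=read_camera("side");cv2.imwrite("pics/c4.png",cv2.resize(p[140:380,230:430],None,fx=2,fy=2)[:,:,::-1])
E
```

```text
13.0 [0.4604 0.1254 0.396 ] r 0.0542 az 171.6 f [ 0.  -0.   0.1] frad -0.0 ftan -0.0 0.0 0.05500690298710202
dark rows 356 359 gap est mm 0.0
```

View pics/c4.png

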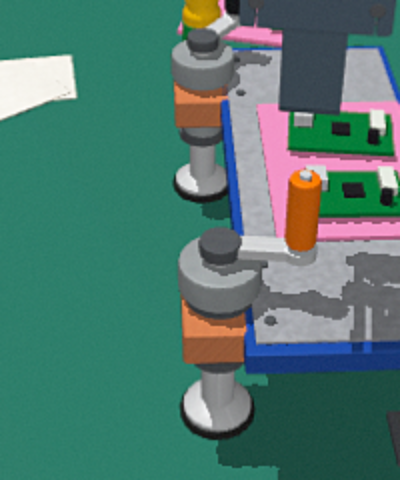

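The gripper is clear above the grip. The crank stands free with its pin top at image (383,227), and the foot is on the bench. I'll check the spring-back before handing in.

```bash
python3 - <<'E'
from h import *
g=plane("side",(383.2,226.8),.2385);d=g[:2]-[.514,.1175];print(g,np.degrees(np.arctan2(d[1],d[0])))
E
```

```text
[0.45824221 0.11191932 0.2385    ] -174.2844237228235
```

```bash
python3 -c "
from bench import *
print(order.close_job())"
```

```text
the job is handed in; nothing more can be done
None
```

I turned the orange crank clockwise until the foot stood on the bench and the load at the grip rose from about 3 N to 9.4 N. I then let go, did not touch the black crank, and handed the job in; no verdict came back. The crank sprang back about 0.24 rad on release, and I estimate, but did not measure, that the foot still presses with 20 to 35 N (the limit is 10 N).

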